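Set out plug gauges in size order for a bore check

TASK

Someone is about to size the bore of the metal flange by stepping up through the plug gauges: lay the four loose gauges in the notched rack, one to a notch, in order of diameter, with the thinnest in the notch nearest the flange and the thickest in the one farthest from it. Each must lie level and fully down in both combs, handle between them, with its green GO end to the front of the rack (towards the robot). Lower them into the notches, do not let one drop, and leave the flange and the red tin where they are.

Things in the scene. Friction and masses are not known exactly. Their poses are not given: they have to be found in the camera images.
- gauge_10: thinnest of 4 loose plug gauges lying on the plate, about 70 g: steel cylinders 10 mm thick at both ends of a black 8-sided handle 14 mm across flats (lies on a flat; grip across the upright flats). Handle 40 mm long: black 26, plus 7 mm rings, green at GO end, red at the other; steel beyond: 30 GO, 27 other. Origin: mid-handle, on the axis. x axis: to the green end, at first within 85 deg of facing the robot
- gauge_17: second thinnest of 4 loose plug gauges lying on the plate, about 140 g: steel cylinders 17 mm thick at both ends of a black 8-sided handle 21 mm across flats (lies on a flat; grip across the upright flats). Handle 40 mm long: black 26, plus 7 mm rings, green at GO end, red at the other; steel beyond: 31 GO, 28 other. Origin: mid-handle, on the axis. x axis: to the green end, at first within 85 deg of facing the robot
- gauge_24: second thickest of 4 loose plug gauges lying on the plate, about 260 g: steel cylinders 24 mm thick at both ends of a black 8-sided handle 28 mm across flats (lies on a flat; grip across the upright flats). Handle 40 mm long: black 26, plus 7 mm rings, green at GO end, red at the other; steel beyond: 32 GO, 28 other. Origin: mid-handle, on the axis. x axis: to the green end, at first within 85 deg of facing the robot
- gauge_31: thickest of 4 loose plug gauges lying on the plate, about 420 g: steel cylinders 31 mm thick at both ends of a black 8-sided handle 35 mm across flats (lies on a flat; grip across the upright flats). Handle 40 mm long: black 26, plus 7 mm rings, green at GO end, red at the other; steel beyond: 34 GO, 29 other. Origin: mid-handle, on the axis. x axis: to the green end, at first within 85 deg of facing the robot
- rack: fixed gauge rack: grey base 252 long (y) x 90 deep (x) x 6 mm thick, two white combs 8 mm thick, 42 mm high along it, centred 12 and 78 mm behind the front edge. A gauge lies across both combs, a steel end in each, handle between. Origin: middle of the front long edge, plate height; x to the back (away from the robot, turned up to 7 deg), y left along the rack
- rack_mid (a point): point at the rack's middle, between the combs, level with the notch bottoms: rack x = 45, y = 0, z = 22 mm; axes as the rack. Each comb has four equal 90 degree V notches, 40 mm wide at the top, 20 mm deep, at y = +99, +33, -33, -99 mm. A seated gauge's axis lies 0.707 x its steel diameter above the notch bottoms (29, 34, 39, 44 mm above the plate for 10, 17, 24, 31)
- flange: loose pale metal flanged part with a bored hub, the part to be gauged: 70 mm round, 31 mm high, standing by one end of the rack (left or right, differs from start to start), 190 mm from the rack's middle. Origin: centre of its underside
- red_tin: loose red tin box 50 x 70 x 30 mm at the other end of the rack, not part of the job. Origin: centre of its underside

How it is judged:
By the outcome, as a careful person would: the job done as asked, in the order asked, and still so for the second after the job is handed in, with the robot touching nothing.
It also fails if it takes over 112 s, if anything falls off the work surface, if the arm or the gripper's body presses on something with over 40 N, if the wrist force passes 120 N, or if a joint passes its speed limit or range.

ROBOT

A 7-joint arm with a two-finger parallel gripper is mounted at the origin on a cart in front of the work surface, level with it; the furniture and walls round the work are solid. World frame = base frame: x ahead of the robot, y to its left, z up, the work surface at z = 0. Lengths are in m, angles in rad, forces in N, time in s.
With the tool pointing down it reaches from about 0.4 to 0.875 m from the base axis. Payload 4.4 kg.
Tool frame: the origin (TCP) lies between the finger pads; the fingertips stand 19 mm ahead of it and the grasp point (between the pads) is the TCP; z points along the fingers, y is the direction in which the jaws open and shut (so a half turn about z gives the same grasp; the last joint's range is limited). The gripper opens to 85 mm and grips with 20 to 120 N. Pads are 22 mm wide; open, the fingers measure 114 mm over their backs; the gripper's body (76 mm by 85 mm) begins 54 mm behind the grasp point. The pads swing forward as they close: fully open they stand 13 mm farther back than shut.
Start: joints at [-0.826, 0.628, 0.038, 1.517, -0.027, 0.996, -0.02], TCP at [0.471, 0.448, 0.216] pointing down, gripper open.
Joint ranges: [-3.06, 3.06], [-0.37, 2.12], [-1.25, 1.32], [0.18, 2.47], [-1.1, 4.24], [0.23, 1.98], [-2.94, 2.94]. Speed limits (rad/s): [2.57, 2.57, 3.14, 3.14, 3.14, 3.14, 3.14].

INTERFACE

Orientations are given as a unit quaternion [x, y, z, w].
In Python, from rig import robot gives the robot as it stands.
- The arm moves only by the tool carry_out, never from a script. Its argument "targets" is a list that holds one entry, the list of rows, each a list of 6 numbers: the shift along the tool's x, y, z in mm, then the turn, a rotation vector about the tool's x, y, z in rad. A call has 1 to 5 rows; each row shifts and turns the commanded pose from where the row before left it, along the tool's axes as they then stand; what a row does not reach is not made up. A row lasts 1/10 s, in which the tool goes at most 50 mm and 8.59 degrees, less where a joint would pass 70% of its speed; a pose out of reach is approached as far as the arm can. A call is refused whole if a number of a shift passes 50 or a number of a turn 0.15, either way. A call with a gripper value outside its range is refused whole. "gripper" is the closure in counts, from 0 (fully open) to 255 (shut), set as the call begins (left out, the last holds). The fingers move at their own pace and stop on an object; "force" is the grip in N (left out, the last holds). Time passes only in rows, so rows that do not move let the fingers close. It gives the time, the measured TCP pose, the force and the opening at its end, in the units of the state.
- robot.get_obs(): the state, without advancing time (a new reading comes with each control period).
- robot.capture(name): name is "scene" or "top" or "wrist"; returns the picture (400x640x3 uint8, blue, green, red); there is no depth.
- robot.camera_model(name): a dict with "mtx" (3x3 intrinsics, pixels), "view" (4x4, takes a point from world to camera coordinates); the wrist camera has in their place "tool_from_camera" (4x4, takes a point from camera to tool coordinates, whose origin is the TCP and whose axes are the flange's). Camera axes: x right, y down, z forward; pixel columns grow to the right and rows downward; lengths in m; the calibration is good to about 2 mm. A picture is of the moment at which its call begins: read the wrist's pose just before it. camera_model takes no time and is no camera call.
- robot.sign_off(): hands the job in, once; it reports no verdict.
The state is a dict: "time": time; "joint_pos": joint angles; "joint_vel": joint speeds; "effort": joint torques, N m; "ee_pos": TCP position; "tool_rot": TCP orientation; "force": force on the tool from outside, world axes, zero at the start; "moment": the same for the moment, N m; "finger_gap": finger opening in m.
Only numpy, scipy, OpenCV 4.12 (cv2) and the standard library are available. Lean on these libraries where they do the work, as an engineer would, in place of code of your own. Each camera call takes 0.05 s, during which the arm holds its last target. There are 200 camera calls.

## Working session

There is one attempt and no reset: what is moved stays moved. The work goes in short steps, Python scripts to look and compute and a tool call to move; the robot and the scene stay as the last step left them, time stands still between calls to the robot, and variables do not carry over. Pictures are saved under pics/ and viewed, about 12 in all and at most 16, crops included, and the job is handed in when it is done.

Besides the shell and the picture viewer there is one more tool, called after ">>>" as name(argument=value, ...) on one line, values as JSON. carry_out: Moves the arm, as the interface text tells. Its arguments: {"type":"object","properties":{"targets":{"type":"array"},"gripper":{"type":"number"},"force":{"type":"number"}},"required":["targets"]}

```bash
ls; mkdir -p pics; python3 - <<'E'
from rig import robot
import cv2
o=robot.get_obs();print({k:o[k] for k in('time','ee_pos','tool_rot','finger_gap','force')})
for n in('top','scene'):
    cv2.imwrite(f'pics/{n}0.png',robot.capture(n));m=robot.camera_model(n);print(n,m)
print(robot.camera_model('wrist'))
E
```

```text
pics
{'time': 0.0, 'ee_pos': array([0.47067585, 0.44736711, 0.21461197]), 'tool_rot': array([ 3.94382773e-01,  9.18945799e-01, -8.57434833e-04, -3.34114931e-04]), 'finger_gap': 0.08565677743505526, 'force': array([-0.63389787,  0.71810786,  0.12021745])}
top {'mtx': array([[446.58163377,   0.        , 323.78485793],
       [  0.        , 446.58163377, 199.56978811],
       [  0.        ,   0.        ,   1.        ]]), 'view': array([[-2.19385313e-02, -9.99757207e-01, -2.05599542e-03,
         1.18820596e-02],
       [-9.91548508e-01,  2.20213316e-02, -1.27853890e-01,
         5.10224981e-01],
       [ 1.27868124e-01, -7.66307387e-04, -9.91790883e-01,
         1.00441859e+00],
       [ 0.00000000e+00,  0.00000000e+00,  0.00000000e+00,
         1.00000000e+00]])}
scene {'mtx': array([[464.41430439,   0.        , 319.29649355],
       [  0.        , 464.41430439, 199.38002618],
       [  0.        ,   0.        ,   1.        ]]), 'view': array([[-0.70017363, -0.71396785, -0.00260691,  0.3508779 ],
       [-0.27296548,  0.27106197, -0.92304672,  0.19550193],
       [ 0.65973232, -0.64558138, -0.38467902,  0.94728508],
       [ 0.        ,  0.        ,  0.        ,  1.        ]])}
{'mtx': array([[281.51518857,   0.        , 322.07490545],
       [  0.        , 281.51518857, 199.90457401],
       [  0.        ,   0.        ,   1.        ]]), 'tool_from_camera': array([[ 8.47273914e-04, -9.45020617e-01, -3.27009656e-01,
         8.47682925e-02],
       [ 9.99999520e-01,  9.61851013e-04, -1.88665779e-04,
        -8.13911452e-04],
       [ 4.92827619e-04, -3.27009339e-01,  9.45020978e-01,
        -1.57382365e-01],
       [ 0.00000000e+00,  0.00000000e+00,  0.00000000e+00,
         1.00000000e+00]])}
```

View pics/top0.png

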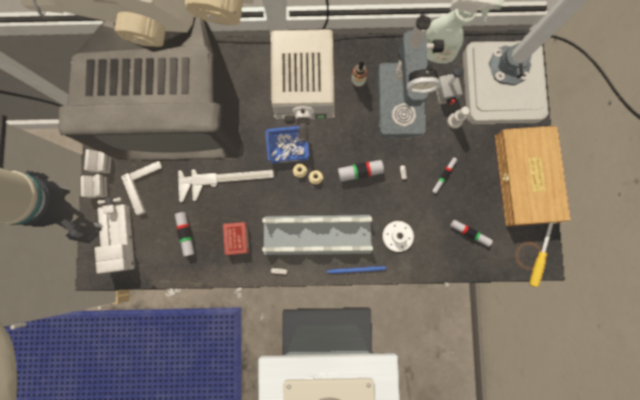

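View pics/scene0.png

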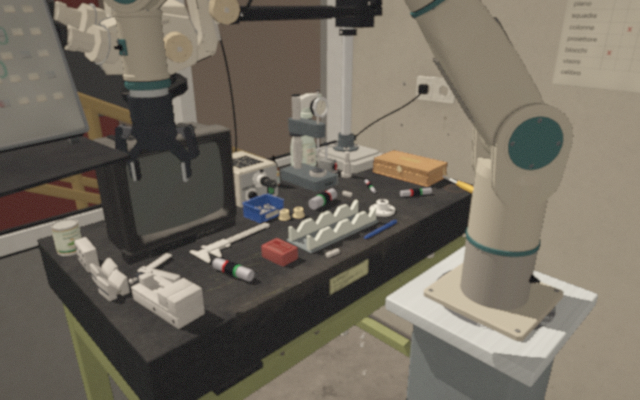

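```bash
cat > h.py <<'E'
import numpy as np,cv2
from scipy.spatial.transform import Rotation as R
from rig import robot
def cam(name,obs=None):
    m=robot.camera_model(name)
    if name!='wrist': T=np.linalg.inv(m['view'])
    else:
        W=np.eye(4);W[:3,:3]=R.from_quat(obs['tool_rot']).as_matrix();W[:3,3]=obs['ee_pos'];T=W@m['tool_from_camera']
    return m['mtx'],T
def ray(c,uv,z):
    K,T=c;d=T[:3,:3]@np.linalg.solve(K,[uv[0],uv[1],1.]);return T[:3,3]+d*(z-T[2,3])/d[2]
def proj(c,P):
    K,T=c;p=K@(np.linalg.inv(T)@np.r_[P,1])[:3];return p[:2]/p[2]
def blobs(img,amin=8):
    hsv=cv2.cvtColor(img,cv2.COLOR_BGR2HSV);out=[]
    for n,ms in(('g',[((45,90,50),(85,255,255))]),('r',[((0,120,70),(8,255,255)),((172,120,70),(180,255,255))])):
        m=sum(cv2.inRange(hsv,a,b) for a,b in ms)
        k,_,st,ce=cv2.connectedComponentsWithStats(m.astype(np.uint8))
        out+=[(n,st[i][4],ce[i].round(1).tolist()) for i in range(1,k) if st[i][4]>=amin]
    return out
def plan(p,yaw=None,gaugedir=None):
    """shift in current tool axes (mm) to world point p, and turn about tool z (rad) to bring jaw axis y perpendicular to gaugedir"""
    o=robot.get_obs();M=R.from_quat(o['tool_rot']).as_matrix();s=M.T@(np.array(p)-o['ee_pos'])*1000
    r=None
    if gaugedir is not None:
        d=M.T@np.r_[gaugedir,0];a=np.arctan2(d[1],d[0]);r=a  # turn tool x to gaugedir
    return s.round(1),r
E
python3 - <<'E'
from h import *
im=cv2.imread('pics/top0.png');c=cam('top')
for b in blobs(im,5):
    if 130<b[2][1]<280: print(b,ray(c,b[2],.015).round(4))
cr=[im[y-25:y+25,x-33:x+33] for x,y in((183,233),(361,170),(445,175),(471,233))]
cr=[cv2.resize(a,(396,300),interpolation=cv2.INTER_CUBIC) for a in cr]
cv2.imwrite('pics/m.png',np.vstack([np.hstack(cr[:2]),np.hstack(cr[2:])]))
cv2.imwrite('pics/rack.png',cv2.resize(im[200:285,215:420],None,fx=3.9,fy=3.9,interpolation=cv2.INTER_CUBIC))
E
```

```text
('g', np.int32(33), [355.8, 170.5]) [ 0.5808 -0.0772  0.015 ]
('g', np.int32(17), [441.8, 179.2]) [ 0.5552 -0.2807  0.015 ]
('g', np.int32(26), [476.7, 235.7]) [ 0.4196 -0.3547  0.015 ]
('g', np.int32(34), [185.2, 238.6]) [0.4279 0.3265 0.015 ]
('r', np.int32(47), [367.9, 168.1]) [ 0.5859 -0.1062  0.015 ]
('r', np.int32(20), [448.2, 169.0]) [ 0.5795 -0.2973  0.015 ]
('r', np.int32(698), [234.9, 238.3]) [0.426  0.2103 0.015 ]
('r', np.int32(41), [182.3, 226.2]) [0.457  0.3338 0.015 ]
('r', np.int32(36), [465.5, 229.4]) [ 0.4349 -0.3295  0.015 ]
```

View pics/m.png

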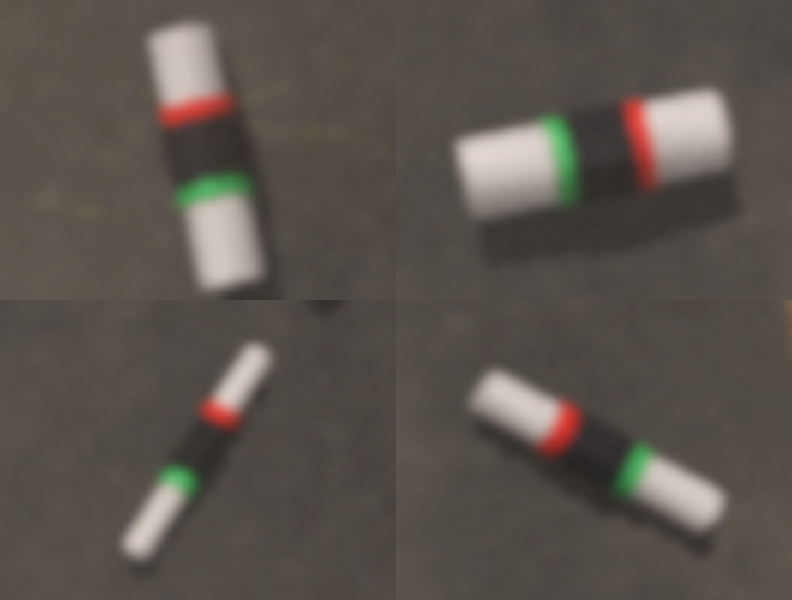

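View pics/rack.png

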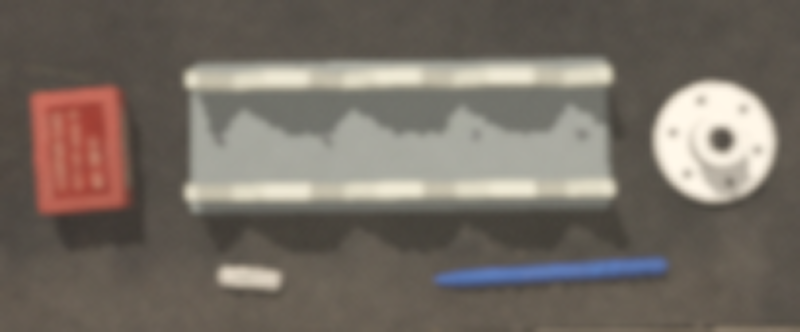

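```bash
cat >> h.py <<'E'
def rows(p,deg,n=None,start=None):
    """rows to tool-down pose at p with tool x at world angle deg"""
    if start is None:
        o=robot.get_obs();p0,R0=o['ee_pos'],R.from_quat(o['tool_rot'])
    else: p0,R0=start
    a=np.deg2rad(deg);p=np.array(p)
    R1=R.from_matrix(np.array([[np.cos(a),np.sin(a),0],[np.sin(a),-np.cos(a),0],[0,0,-1]]).T)
    rv=(R0.inv()*R1).as_rotvec()
    n=n or int(np.ceil(max(np.linalg.norm(p-p0)/.048,np.linalg.norm(rv)/.145,1)))
    Rp,pp=R0,p0;out=[]
    for i in range(1,n+1):
        Rn=R0*R.from_rotvec(rv*i/n);pn=p0+(p-p0)*i/n
        out.append(np.r_[(Rp.inv().apply(pn-pp)*1000).round(1)+0,(Rp.inv()*Rn).as_rotvec().round(3)+0].tolist());Rp,pp=Rn,pn
    for k in range(0,n,5): print(out[k:k+5])
    return p,R1
def ang(v): return np.degrees(np.arctan2(v[1],v[0]))
E
python3 - <<'E'
from h import *
c=cam('top')
P=[ray(c,(215+u/3.9,200+v/3.9),.042) for u,v in((186,77),(612,73),(186,191),(614,187))]
for p in P: print(p.round(4))
mid=np.mean(P,0);yv=(P[0]-P[1]+P[2]-P[3]);print('mid',mid.round(4),'len',np.linalg.norm(P[0]-P[1]),np.linalg.norm(P[2]-P[3]),'yaw',ang(yv)-90, 'sep',np.linalg.norm((P[0]+P[1]-P[2]-P[3])/2))
print('flange',ray(c,(215+720/3.9,200+140/3.9),.02))
g=np.array([.4279,.3265]);r=np.array([.457,.3338]);print(ang(g-r))
rows([.445,.332,.10],ang(g-r))
E
```

```text
[0.4657 0.1415 0.042 ]
[ 0.4626 -0.1085  0.042 ]
[0.3992 0.1417 0.042 ]
[ 0.396  -0.1073  0.042 ]
mid [0.4309 0.0168 0.042 ] len 0.2500128013567602 0.24909613111235915 yaw -0.727326917182566 sep 0.06651961450237344
flange [ 0.42291163 -0.17386862  0.02      ]
-165.91743820787656
[[-8.2, -12.2, 14.4, 0.0, 0.0, -0.132], [-6.6, -13.2, 14.4, 0.0, 0.0, -0.132], [-4.8, -14.0, 14.4, 0.0, 0.0, -0.132], [-2.9, -14.5, 14.3, 0.0, 0.0, -0.132], [-0.9, -14.7, 14.3, 0.0, 0.0, -0.132]]
[[1.0, -14.7, 14.3, 0.0, 0.0, -0.132], [2.9, -14.5, 14.3, 0.0, 0.0, -0.132], [4.8, -14.0, 14.3, 0.0, 0.0, -0.132]]
```

>>> carry_out(targets=[[[-8.2,-12.2,14.4,0,0,-0.132],[-6.6,-13.2,14.4,0,0,-0.132],[-4.8,-14,14.4,0,0,-0.132],[-2.9,-14.5,14.3,0,0,-0.132],[-0.9,-14.7,14.3,0,0,-0.132]]], gripper=0)

```text
time: 0.6
ee_pos: [0.4548, 0.375, 0.1429]
tool_rot: [0.073, 0.997, -0.0, -0.0]
force: [1.4, -0.3, 0.4]
finger_gap: 0.0856
```

>>> carry_out(targets=[[[1,-14.7,14.3,0,0,-0.132],[2.9,-14.5,14.3,0,0,-0.132],[4.8,-14,14.3,0,0,-0.132],[0,0,0,0,0,0],[0,0,0,0,0,0]]])

```text
time: 1.1
ee_pos: [0.4459, 0.3329, 0.1008]
tool_rot: [-0.121, 0.993, 0.0, -0.0]
force: [-0.3, -0.3, 0.2]
finger_gap: 0.0852
```

```bash
cat >> h.py <<'E'
def look(name,zr):
    o=robot.get_obs();im=robot.capture('wrist');cv2.imwrite(f'pics/{name}.png',im);c=cam('wrist',o)
    print('t',o['time'],'tcp',o['ee_pos'].round(4),'toolx',ang(R.from_quat(o['tool_rot']).as_matrix()[:,0]).round(2),'F',o['force'].round(1),'gap',round(o['finger_gap'],4))
    for b in blobs(im,25): print(b,ray(c,b[2],zr).round(4))
    return im,c
E
python3 -c "
from h import *
look('w24',.028)"
```

```text
t 1.1 tcp [0.4459 0.3329 0.1008] toolx -166.15 F [-0.3 -0.3  0.2] gap 0.0852
('g', np.int32(265), [321.2, 178.4]) [0.4218 0.3261 0.028 ]
('r', np.int32(6178), [184.8, 143.7]) [0.4202 0.2121 0.028 ]
('r', np.int32(209), [321.0, 213.4]) [0.4527 0.3335 0.028 ]
```

View pics/w24.png

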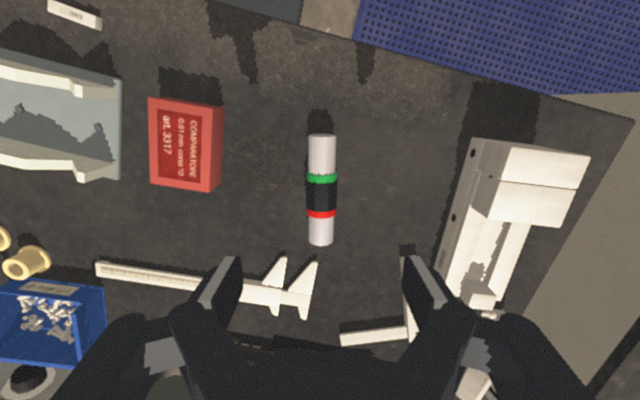

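```bash
python3 -c "
from h import *
s=rows([.438,.330,.0215],-166.5,4)"
```

```text
[[2.2, -0.5, 20.0, 0.0, 0.0, 0.002], [2.2, -0.4, 20.0, 0.0, 0.0, 0.002], [2.2, -0.4, 20.0, 0.0, 0.0, 0.002], [2.2, -0.4, 20.0, 0.0, 0.0, 0.002]]
```

>>> carry_out(targets=[[[2.2,-0.5,20,0,0,0.002],[2.2,-0.4,20,0,0,0.002],[2.2,-0.4,20,0,0,0.002],[2.2,-0.4,19,0,0,0.002],[0,0,0,0,0,0]]])

```text
time: 1.65
ee_pos: [0.4364, 0.3292, 0.0205]
tool_rot: [-0.118, 0.993, -0.001, -0.001]
force: [-0.5, -0.3, -0.2]
finger_gap: 0.0855
```

>>> carry_out(targets=[[[0,0,0,0,0,0],[0,0,0,0,0,0],[0,0,0,0,0,0],[0,0,0,0,0,0],[0,0,0,0,0,0]]], gripper=255, force=60)

```text
time: 2.15
ee_pos: [0.4378, 0.3289, 0.0223]
tool_rot: [-0.118, 0.993, 0.0, 0.0]
force: [-0.7, -0.2, -0.4]
finger_gap: 0.0124
```

>>> carry_out(targets=[[[0,0,0,0,0,0],[0,0,0,0,0,0],[0,0,0,0,0,0],[0,0,0,0,0,0],[0,0,0,0,0,0]]])

```text
time: 2.65
ee_pos: [0.4374, 0.3288, 0.0217]
tool_rot: [-0.118, 0.993, -0.0, -0.0]
force: [-0.4, -0.1, 0.5]
finger_gap: -0.0002
```

```bash
python3 -c "
from h import *
im,c=look('w24b',.028)
t=robot.capture('top');s=robot.capture('scene')
cv2.imwrite('pics/mm.png',np.vstack([np.hstack([cv2.resize(t[180:280,110:260],(400,267)),cv2.resize(s[210:310,160:310],(400,267))]),cv2.resize(im,(480,300))[:,:].copy() if 0 else cv2.copyMakeBorder(cv2.resize(im,(480,300)),0,0,0,320,0)]))
"
```

```text
t 2.65 tcp [0.4374 0.3288 0.0217] toolx -166.41 F [-0.4 -0.1  0.5] gap -0.0002
('g', np.int32(515), [323.5, 225.7]) [0.4206 0.3253 0.028 ]
('r', np.int32(13199), [128.2, 177.1]) [0.4175 0.2136 0.028 ]
```

View pics/mm.png

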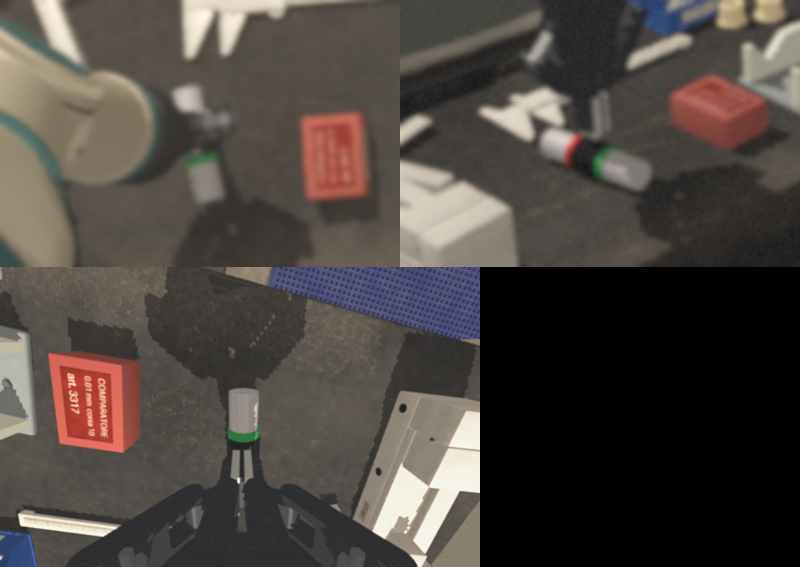

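```bash
python3 -c "
from h import *
im=cv2.imread('pics/w24b.png')
s=robot.capture('scene')
cv2.imwrite('pics/z.png',np.hstack([cv2.resize(im[150:300,260:390],(520,600),interpolation=2),cv2.resize(s[215:300,210:250],(280,600),interpolation=2)]))
c=cam('wrist',robot.get_obs());o=robot.get_obs();M=R.from_quat(o['tool_rot']).as_matrix()
for x in(-.011,.011):
  for z in (0,.019): print(x,z,proj(c,o['ee_pos']+M@[x,0,z]), proj(cam('scene'),o['ee_pos']+M@[x,0,z]),proj(cam('top'),o['ee_pos']+M@[x,0,z]))
"
```

```text
-0.011 0 [322.35635822 261.83280043] [228.49747329 264.38300665] [182.37645656 229.78175294]
-0.011 0.019 [322.30561878 247.39480629] [229.16552283 271.84419943] [184.9098273  230.26895691]
0.011 0 [322.3982678  230.59783828] [236.11187983 267.1158142 ] [184.43172062 238.94230163]
0.011 0.019 [322.34167771 218.55112916] [236.73229463 274.63637276] [186.93496655 239.26729322]
```

View pics/z.png

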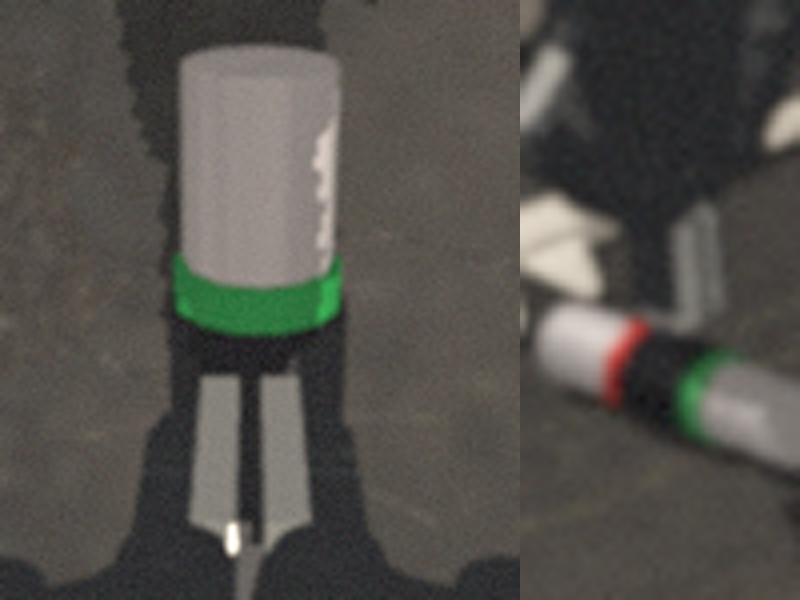

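>>> carry_out(targets=[[[0,0,0,0,0,0],[0,0,0,0,0,0],[0,0,0,0,0,0],[0,0,0,0,0,0],[0,0,0,0,0,0]]], gripper=60)

```text
time: 3.35
ee_pos: [0.4375, 0.3288, 0.0218]
tool_rot: [-0.118, 0.993, 0.0, 0.0]
force: [1.0, 0.7, 0.2]
finger_gap: 0.0654
```

>>> carry_out(targets=[[[0,0,5,0,0,0],[0,0,5,0,0,0],[0,0,5,0,0,0],[0,0,0,0,0,0]]])

```text
time: 3.75
ee_pos: [0.4369, 0.3283, 0.0058]
tool_rot: [-0.118, 0.993, -0.0, -0.001]
force: [-0.3, -0.4, 0.6]
finger_gap: 0.0653
```

```bash
python3 -c "
from h import *
im,c=look('w24c',.028)
s=robot.capture('scene')
cv2.imwrite('pics/z2.png',np.hstack([cv2.resize(im[130:310,230:410],(450,450),interpolation=2),cv2.resize(s[210:290,200:260],(338,450),interpolation=2)]))
"
```

```text
t 3.75 tcp [0.4369 0.3283 0.0058] toolx -166.41 F [-0.3 -0.4  0.6] gap 0.0653
('g', np.int32(610), [324.6, 238.8]) [0.4205 0.3255 0.028 ]
('r', np.int32(16123), [109.6, 185.0]) [0.4168 0.2141 0.028 ]
('r', np.int32(371), [324.1, 289.6]) [0.4518 0.3329 0.028 ]
```

View pics/z2.png

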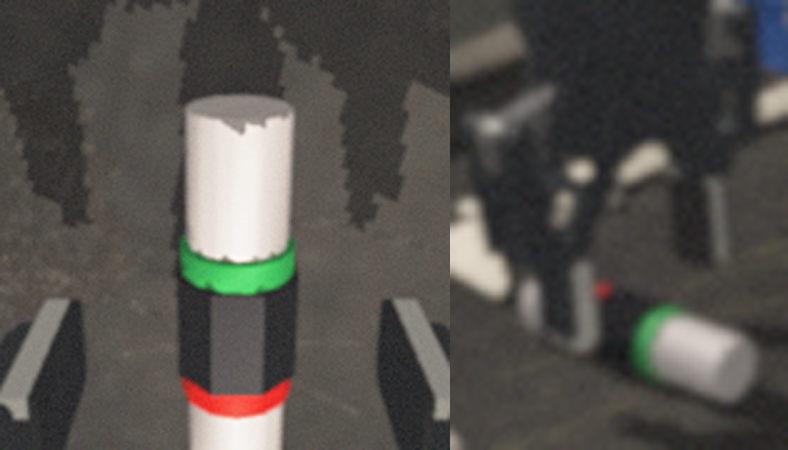

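>>> carry_out(targets=[[[0.5,0.5,5,0,0,0],[0,0.5,5,0,0,0],[0,0.5,5,0,0,0],[0,0,5,0,0,0],[0,0,0,0,0,0]]])

```text
time: 4.35
ee_pos: [0.4362, 0.3298, -0.014]
tool_rot: [-0.118, 0.993, -0.0, -0.001]
force: [-0.8, -0.7, 1.0]
finger_gap: 0.0655
```

>>> carry_out(targets=[[[0,0,0,0,0,0],[0,0,0,0,0,0],[0,0,0,0,0,0],[0,0,0,0,0,0],[0,0,0,0,0,0]]], gripper=255, force=60)

```text
time: 4.85
ee_pos: [0.4368, 0.3302, -0.0128]
tool_rot: [-0.118, 0.993, 0.0, 0.0]
force: [-0.9, -1.2, 4.1]
finger_gap: 0.0265
```

>>> carry_out(targets=[[[0,0,0,0,0,0],[0,0,0,0,0,0]]])

```text
time: 5.05
ee_pos: [0.4368, 0.3302, -0.0128]
tool_rot: [-0.118, 0.993, 0.0, 0.0]
force: [-1.8, -0.7, 5.9]
finger_gap: 0.0267
```

```bash
cat >> h.py <<'E'
MID=np.array([.431,.0168]);YV=np.array([.0127,.99992]);RY=179.27
def notch(y,z): return np.r_[MID+YV*y,z]
E
python3 -c "
from h import *
p,Q=rows([.437,.330,.085],-166.4,3)
rows(notch(.033,.075),RY,None,(p,Q))"
```

```text
[[-0.1, -0.1, -32.6, 0.0, 0.0, 0.0], [-0.1, -0.1, -32.6, 0.0, 0.0, 0.0], [0.0, -0.1, -32.6, 0.0, 0.0, 0.0]]
[[11.9, -45.2, 1.7, 0.0, 0.0, 0.042], [10.0, -45.6, 1.7, 0.0, 0.0, 0.042], [8.1, -46.0, 1.7, 0.0, 0.0, 0.042], [6.2, -46.3, 1.7, 0.0, 0.0, 0.042], [4.2, -46.5, 1.7, 0.0, 0.0, 0.042]]
[[2.3, -46.7, 1.7, 0.0, 0.0, 0.042]]
```

>>> carry_out(targets=[[[0,0,-15,0,0,0],[0,0,-30,0,0,0],[0,0,-35,0,0,0],[0,0,-18,0,0,0],[0,0,0,0,0,0]]])

```text
time: 5.55
ee_pos: [0.4382, 0.3314, 0.0878]
tool_rot: [-0.118, 0.993, 0.002, 0.002]
force: [0.1, 0.0, -2.5]
finger_gap: 0.0263
```

>>> carry_out(targets=[[[11.9,-45.2,1.7,0,0,0.042],[10,-45.6,1.7,0,0,0.042],[8.1,-46,1.7,0,0,0.042],[6.2,-46.3,1.7,0,0,0.042],[4.2,-46.5,1.7,0,0,0.042]]])

```text
time: 6.05
ee_pos: [0.4307, 0.0947, 0.0755]
tool_rot: [-0.013, 1.0, -0.0, -0.001]
force: [1.2, -0.6, -2.9]
finger_gap: 0.0266
```

>>> carry_out(targets=[[[2.3,-46.7,1.7,0,0,0.042],[0,0,0,0,0,0],[0,0,0,0,0,0]]])

```text
time: 6.35
ee_pos: [0.4301, 0.0483, 0.0739]
tool_rot: [0.009, 1.0, -0.0, -0.001]
force: [-0.1, 0.7, -2.0]
finger_gap: 0.0264
```

```bash
python3 -c "
from h import *
im,c=look('r24',.1)
for y in(99,33,-33,-99):
  for dx in(-.033,.033):
    q=notch(y/1000,.022)+[dx,0,0]; u=proj(c,q); cv2.circle(im,tuple(int(v) for v in u),2,(255,0,255),-1)
cv2.imwrite('pics/r24a.png',im)
"
```

```text
t 6.35 tcp [0.4301 0.0483 0.0739] toolx 178.95 F [-0.1  0.7 -2. ] gap 0.0264
('g', np.int32(777), [322.1, 255.6]) [0.4215 0.0481 0.1   ]
('g', np.int32(40), [3.2, 329.8]) [ 0.4676 -0.1399  0.1   ]
('r', np.int32(6548), [525.8, 200.0]) [0.3921 0.1492 0.1   ]
('r', np.int32(435), [322.0, 311.6]) [0.4578 0.0474 0.1   ]
```

View pics/r24a.png

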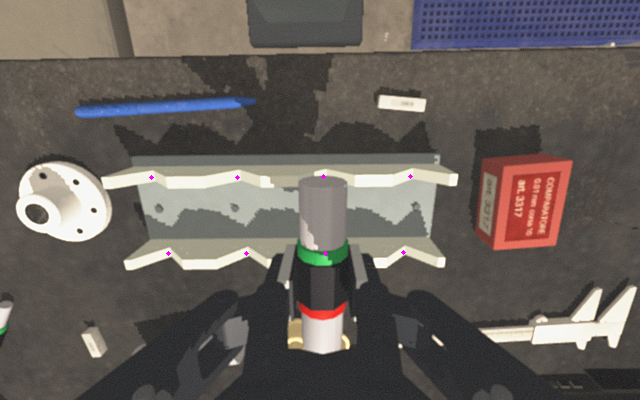

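```bash
python3 -c "
from h import *
im=cv2.imread('pics/r24.png');c=cam('wrist',robot.get_obs())
S=2.2
b=cv2.resize(im[140:290,90:450],None,fx=S,fy=S,interpolation=2)
def comb(x): # outline of the front face top edge in rack coords
    pts=[(-126,42)]
    for y in(-99,-33,33,99): pts+=[(y-20,42),(y,22),(y+20,42)]
    return pts+[(126,42)]
XV=np.array([YV[1],-YV[0]])
for x in(8,16,74,82):
    P=[proj(c,np.r_[MID+XV*(x-45)/1000+YV*y/1000,z/1000]) for y,z in comb(x)]
    cv2.polylines(b,[np.int32([((u-90)*S,(v-140)*S) for u,v in P])],False,(255,0,255) if x in(8,74) else (255,120,0),1)
cv2.imwrite('pics/r24b.png',b)
"
```

```text
(no output)
```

View pics/r24b.png

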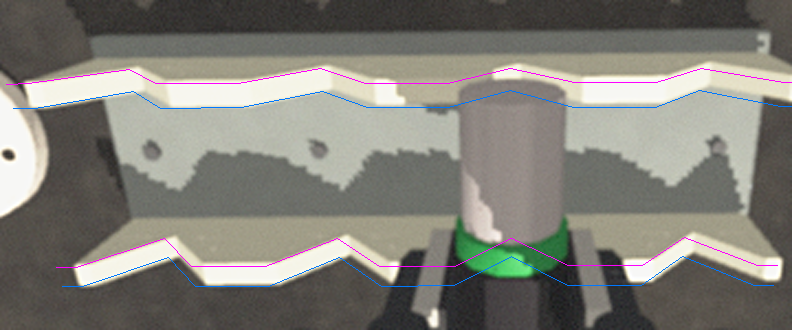

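```bash
python3 -c "
from h import *
from scipy.optimize import least_squares
c=cam('wrist',robot.get_obs())
D=[(74,-99,178,238),(74,-33,352,238),(74,99,694,233),(8,-99,140,68),(8,-33,330,66),(8,99,706,62)]
def f(q,r=False):
    a=q[2];yv=np.array([-np.sin(a),np.cos(a)]);xv=np.array([np.cos(a),np.sin(a)])
    e=[]
    for x,y,u,v in D: e+=list(proj(c,np.r_[q[:2]+xv*(x-45)/1000+yv*y/1000,.022])-[90+u/2.2,140+v/2.2])
    return np.array(e)
s=least_squares(f,[.431,.0168,-.0127],x_scale=[.01,.01,.01]);print(s.x.round(4),f(s.x).round(1))
"
```

```text
[ 0.43    0.0206 -0.001 ] [-1.3  0.5 -1.7 -0.5  0.9 -0.2 -0.6  0.7 -0.3  0.4  2.7 -0.1]
```

```bash
cat >> h.py <<'E'
MID=np.array([.430,.019]);YV=np.array([0,1.]);RY=180
E
python3 -c "
from h import *
rows(notch(.033,.028),RY,5)"
```

```text
[[0.1, 0.4, 9.2, 0.0, 0.0, -0.003], [0.1, 0.4, 9.2, 0.0, 0.0, -0.003], [0.1, 0.4, 9.2, 0.0, 0.0, -0.003], [0.1, 0.4, 9.2, 0.0, 0.0, -0.003], [0.1, 0.4, 9.2, 0.0, 0.0, -0.003]]
```

>>> carry_out(targets=[[[0,0.4,9.2,0,0,-0.003],[0,0.4,9.2,0,0,-0.003],[0,0.4,9.2,0,0,-0.003],[0,0.4,9.2,0,0,-0.003],[0,0.4,9.2,0,0,-0.003]]])

```text
time: 6.9
ee_pos: [0.4303, 0.0523, 0.0275]
tool_rot: [-0.001, 1.0, -0.0, -0.001]
force: [1.0, 1.9, -1.6]
finger_gap: 0.0269
```

>>> carry_out(targets=[[[0,0,2,0,0,0],[0,0,2,0,0,0],[0,0,2,0,0,0],[0,0,2,0,0,0],[0,0,0,0,0,0]]])

```text
time: 7.4
ee_pos: [0.4303, 0.0522, 0.0198]
tool_rot: [-0.001, 1.0, 0.0, -0.001]
force: [-0.2, 0.5, -1.3]
finger_gap: 0.0261
```

>>> carry_out(targets=[[[0,0,2,0,0,0],[0,0,1,0,0,0],[0,0,1,0,0,0],[0,0,0,0,0,0]]])

```text
time: 7.8
ee_pos: [0.4306, 0.052, 0.0164]
tool_rot: [-0.0, 1.0, 0.0, -0.0]
force: [-1.1, -0.1, -2.1]
finger_gap: 0.0267
```

>>> carry_out(targets=[[[0,0,1,0,0,0],[0,0,1,0,0,0],[0,0,1,0,0,0],[0,0,0,0,0,0]]])

```text
time: 8.2
ee_pos: [0.4306, 0.0518, 0.0135]
tool_rot: [-0.0, 1.0, 0.0, -0.0]
force: [0.2, 0.5, -2.5]
finger_gap: 0.0267
```

>>> carry_out(targets=[[[0,0,1,0,0,0],[0,0,1,0,0,0],[0,0,0,0,0,0]]])

```text
time: 8.5
ee_pos: [0.4308, 0.0516, 0.0121]
tool_rot: [0.0, 1.0, -0.0, 0.0]
force: [-0.9, -1.2, 5.6]
finger_gap: 0.0264
```

>>> carry_out(targets=[[[0,0,0,0,0,0],[0,0,0,0,0,0],[0,0,0,0,0,0],[0,0,0,0,0,0]]], gripper=120)

```text
time: 8.9
ee_pos: [0.4308, 0.052, 0.0116]
tool_rot: [-0.0, 1.0, 0.0, -0.0]
force: [0.2, -0.5, -0.1]
finger_gap: 0.0452
```

>>> carry_out(targets=[[[0,0,-15,0,0,0],[0,0,-30,0,0,0],[0,0,-45,0,0,0],[0,0,-20,0,0,0],[0,0,0,0,0,0]]])

```text
time: 9.4
ee_pos: [0.4327, 0.0521, 0.124]
tool_rot: [0.0, 1.0, 0.0, 0.003]
force: [0.1, 0.5, 0.0]
finger_gap: 0.0451
```

```bash
python3 -c "
from h import *
im,c=look('s24',.0391+.014)
print(robot.get_obs()['ee_pos'])
g=np.array([.5552,-.2807]);r=np.array([.5795,-.2973])
g3=np.array([.5808,-.0772]);r3=np.array([.5859,-.1062]);print('31',(g3+r3)/2,ang(g3-r3))
rows(np.r_[(g3+r3)/2,.09],ang(g3-r3))
"
```

```text
t 9.4 tcp [0.4327 0.0521 0.124 ] toolx 179.97 F [0.1 0.5 0. ] gap 0.0451
('g', np.int32(251), [321.2, 187.2]) [0.4153 0.0511 0.0531]
('g', np.int32(100), [34.4, 291.3]) [ 0.5203 -0.2263  0.0531]
('r', np.int32(4256), [486.5, 183.1]) [0.4117 0.1901 0.0531]
('r', np.int32(190), [321.3, 221.6]) [0.447  0.0512 0.0531]
('r', np.int32(60), [27.2, 310.3]) [ 0.5429 -0.2411  0.0531]
[0.43165098 0.05166772 0.12253186]
31 [ 0.58335 -0.0917 ] 99.97416368525387
[[-15.2, -14.3, 3.3, 0.0, 0.0, 0.14], [-17.0, -12.1, 3.3, 0.0, 0.0, 0.14], [-18.5, -9.6, 3.3, 0.0, 0.0, 0.14], [-19.7, -6.9, 3.3, 0.0, 0.0, 0.14], [-20.5, -4.1, 3.3, 0.0, 0.0, 0.14]]
[[-20.8, -1.2, 3.3, 0.0, 0.0, 0.14], [-20.8, 1.7, 3.3, 0.0, 0.0, 0.14], [-20.4, 4.6, 3.3, 0.0, 0.0, 0.14], [-19.5, 7.4, 3.3, 0.0, 0.0, 0.14], [-18.3, 10.0, 3.3, 0.0, 0.0, 0.14]]
```

>>> carry_out(targets=[[[-15.2,-14.3,3.3,0,0,0.14],[-17,-12.1,3.3,0,0,0.14],[-18.5,-9.6,3.3,0,0,0.14],[-19.7,-6.9,3.3,0,0,0.14],[-20.5,-4.1,3.3,0,0,0.14]]])

```text
time: 9.95
ee_pos: [0.506, -0.0206, 0.1033]
tool_rot: [0.345, 0.938, -0.001, -0.001]
force: [0.5, -0.3, 0.4]
finger_gap: 0.0451
```

>>> carry_out(targets=[[[-20.8,-1.2,3.3,0,0,0.14],[-20.8,1.7,3.3,0,0,0.14],[-20.4,4.6,3.3,0,0,0.14],[-19.5,7.4,3.3,0,0,0.14],[-18.3,10,3.3,0,0,0.14]]], gripper=40)

```text
time: 10.45
ee_pos: [0.5817, -0.0923, 0.0865]
tool_rot: [0.646, 0.763, -0.001, -0.001]
force: [0.6, 0.0, -0.2]
finger_gap: 0.0719
```

>>> carry_out(targets=[[[0,0,0,0,0,0],[0,0,0,0,0,0],[0,0,0,0,0,0]]])

```text
time: 10.75
ee_pos: [0.5809, -0.0904, 0.0877]
tool_rot: [0.643, 0.766, -0.001, -0.001]
force: [-0.2, -0.2, 0.4]
finger_gap: 0.0722
```

```bash
cat >> h.py <<'E'
def grasp(name,zr,zt,n=5):
    im,c=look(name,zr);B=blobs(im,25);T=robot.get_obs()['ee_pos']
    best={}
    for k in 'gr':
        L=[ray(c,b[2],zr) for b in B if b[0]==k];best[k]=min(L,key=lambda p:np.hypot(*(p-T)[:2]))
    g,r=best['g'],best['r'];a=ang(g-r);print('mid',((g+r)/2).round(4),'ang',a.round(2),'sep',np.linalg.norm(g-r).round(4))
    t=ang(R.from_quat(robot.get_obs()['tool_rot']).as_matrix()[:,0])
    if np.cos(np.radians(a-t))<0: a+=180
    rows(np.r_[((g+r)/2)[:2],zt],a,n)
E
python3 -c "
from h import *
grasp('w31',.031,-.010)"
```

```text
t 10.75 tcp [ 0.5809 -0.0904  0.0877] toolx 99.96 F [-0.2 -0.2  0.4] gap 0.0722
('g', np.int32(337), [515.1, 118.5]) [0.706  0.0061 0.031 ]
('g', np.int32(385), [320.9, 191.3]) [ 0.576  -0.0736  0.031 ]
('g', np.int32(41), [270.4, 354.2]) [ 0.5558 -0.2493  0.031 ]
('r', np.int32(286), [321.1, 228.2]) [ 0.5817 -0.1053  0.031 ]
mid [ 0.5789 -0.0894  0.031 ] ang 100.23 sep 0.0322
[[0.3, -0.4, 19.6, 0.0, 0.0, -0.001], [0.3, -0.4, 19.6, 0.0, 0.0, -0.001], [0.3, -0.4, 19.6, 0.0, 0.0, -0.001], [0.3, -0.4, 19.6, 0.0, 0.0, -0.001], [0.3, -0.4, 19.6, 0.0, 0.0, -0.001]]
```

View pics/w31.png

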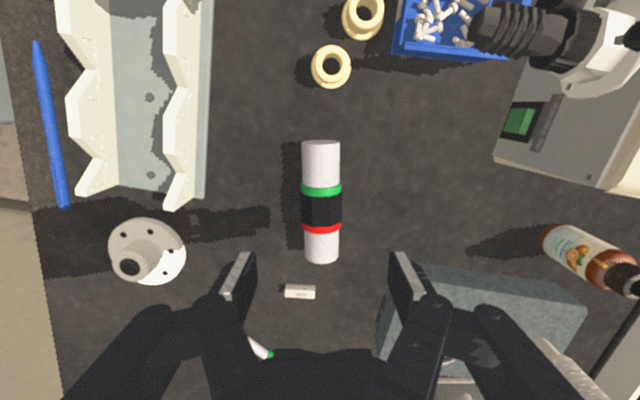

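>>> carry_out(targets=[[[0.3,-0.4,19.6,0,0,0],[0.3,-0.4,19.6,0,0,0],[0.3,-0.4,19.6,0,0,0],[0.3,-0.4,19.6,0,0,0],[0.3,-0.4,19.6,0,0,0]]], gripper=70)

```text
time: 11.3
ee_pos: [0.5796, -0.0896, -0.0099]
tool_rot: [0.643, 0.765, 0.0, -0.0]
force: [0.4, -0.5, -0.4]
finger_gap: 0.0618
```

>>> carry_out(targets=[[[0,0,0,0,0,0],[0,0,0,0,0,0],[0,0,0,0,0,0],[0,0,0,0,0,0],[0,0,0,0,0,0]]], gripper=255, force=80)

```text
time: 11.8
ee_pos: [0.5803, -0.0904, -0.0089]
tool_rot: [0.644, 0.765, 0.0, 0.0]
force: [0.2, -0.2, -1.8]
finger_gap: 0.0335
```

>>> carry_out(targets=[[[0,0,0,0,0,0],[0,0,0,0,0,0]]])

```text
time: 12.0
ee_pos: [0.5803, -0.0905, -0.0089]
tool_rot: [0.644, 0.765, 0.0, 0.0]
force: [-0.6, 0.1, 0.6]
finger_gap: 0.0332
```

```bash
cat >> h.py <<'E'
MID=np.array([.4305,.0184])
E
python3 -c "
from h import *
T=robot.get_obs()['ee_pos'];print(T)
p,Q=rows([.5785,-.090,.115],100.2,4)
rows(notch(.099,.09),RY,None,(p,Q))"
```

```text
[ 0.58027292 -0.09045947 -0.00892593]
[[0.2, -0.4, -31.0, 0.0, 0.0, -0.002], [0.2, -0.4, -31.0, 0.0, 0.0, -0.002], [0.2, -0.4, -31.0, 0.0, 0.0, -0.002], [0.2, -0.4, -31.0, 0.0, 0.0, -0.002]]
[[23.0, -10.9, 2.5, 0.0, 0.0, -0.139], [24.3, -7.6, 2.5, 0.0, 0.0, -0.139], [25.1, -4.1, 2.5, 0.0, 0.0, -0.139], [25.5, -0.6, 2.5, 0.0, 0.0, -0.139], [25.3, 2.9, 2.5, 0.0, 0.0, -0.139]]
[[24.7, 6.4, 2.5, 0.0, 0.0, -0.139], [23.5, 9.8, 2.5, 0.0, 0.0, -0.139], [21.9, 13.0, 2.5, 0.0, 0.0, -0.139], [19.9, 15.9, 2.5, 0.0, 0.0, -0.139], [17.5, 18.5, 2.5, 0.0, 0.0, -0.139]]
```

>>> carry_out(targets=[[[0,0,-15,0,0,0],[0.3,-0.5,-35,0,0,0],[0.3,-0.5,-40,0,0,0],[0,-0.5,-34,0,0,0]]])

```text
time: 12.4
ee_pos: [0.5787, -0.09, 0.117]
tool_rot: [0.644, 0.765, 0.0, 0.0]
force: [1.6, -0.0, -4.2]
finger_gap: 0.0329
```

>>> carry_out(targets=[[[23,-10.9,2.5,0,0,-0.139],[24.3,-7.6,2.5,0,0,-0.139],[25.1,-4.1,2.5,0,0,-0.139],[25.5,-0.6,2.5,0,0,-0.139],[25.3,2.9,2.5,0,0,-0.139]]])

```text
time: 12.9
ee_pos: [0.5048, 0.0146, 0.103]
tool_rot: [0.343, 0.939, -0.0, 0.001]
force: [-0.1, -0.2, -3.8]
finger_gap: 0.0332
```

>>> carry_out(targets=[[[24.7,6.4,2.5,0,0,-0.139],[23.5,9.8,2.5,0,0,-0.139],[21.9,13,2.5,0,0,-0.139],[19.9,15.9,2.5,0,0,-0.139],[17.5,18.5,2.5,0,0,-0.139]]])

```text
time: 13.4
ee_pos: [0.4323, 0.119, 0.0904]
tool_rot: [0.002, 1.0, -0.0, 0.001]
force: [0.2, 0.9, -4.5]
finger_gap: 0.0333
```

>>> carry_out(targets=[[[0,0,0,0,0,0],[0,0,0,0,0,0],[0,0,0,0,0,0]]])

```text
time: 13.7
ee_pos: [0.4333, 0.1176, 0.0901]
tool_rot: [0.006, 1.0, -0.0, 0.001]
force: [-0.4, 0.2, -4.4]
finger_gap: 0.033
```

```bash
python3 -c "
from h import *
look('r31',.12)
rows(notch(.099,.035),RY,5)"
```

```text
t 13.7 tcp [0.4333 0.1176 0.0901] toolx 179.3 F [-0.4  0.2 -4.4] gap 0.033
('g', np.int32(346), [237.7, 200.5]) [0.3918 0.0772 0.12  ]
('g', np.int32(987), [322.2, 252.5]) [0.4205 0.1174 0.12  ]
('r', np.int32(5186), [431.2, 192.7]) [0.3889 0.1695 0.12  ]
('r', np.int32(242), [242.3, 239.4]) [0.4126 0.0773 0.12  ]
('r', np.int32(555), [322.6, 310.2]) [0.4567 0.1172 0.12  ]
[[0.6, 0.0, 11.0, 0.0, 0.0, -0.002], [0.6, 0.0, 11.0, 0.0, 0.0, -0.002], [0.6, 0.0, 11.0, 0.0, 0.0, -0.002], [0.6, 0.0, 11.0, 0.0, 0.0, -0.002], [0.6, 0.0, 11.0, 0.0, 0.0, -0.002]]
```

>>> carry_out(targets=[[[0.6,0,11,0,0,-0.002],[0.6,0,11,0,0,-0.002],[0.6,0,11,0,0,-0.002],[0.6,0,11,0,0,-0.002],[0.6,0,11,0,0,-0.002]]])

```text
time: 14.25
ee_pos: [0.4296, 0.118, 0.0335]
tool_rot: [0.001, 1.0, -0.0, -0.0]
force: [0.6, 0.5, -5.1]
finger_gap: 0.0333
```

>>> carry_out(targets=[[[0,0,3,0,0,0],[0,0,3,0,0,0],[0,0,3,0,0,0],[0,0,3,0,0,0],[0,0,0,0,0,0]]])

```text
time: 14.75
ee_pos: [0.4295, 0.1185, 0.0225]
tool_rot: [-0.0, 1.0, -0.0, -0.0]
force: [0.7, -0.7, -4.1]
finger_gap: 0.0331
```

>>> carry_out(targets=[[[0,0,1,0,0,0],[0,0,1,0,0,0],[0,0,1,0,0,0],[0,0,1,0,0,0],[0,0,0,0,0,0]]])

```text
time: 15.25
ee_pos: [0.4295, 0.1184, 0.0187]
tool_rot: [-0.0, 1.0, -0.0, 0.0]
force: [-0.4, -0.3, -3.3]
finger_gap: 0.0328
```

>>> carry_out(targets=[[[0,0,1,0,0,0],[0,0,0.5,0,0,0],[0,0,0,0,0,0]]])

```text
time: 15.55
ee_pos: [0.4296, 0.118, 0.0177]
tool_rot: [0.0, 1.0, -0.001, 0.0]
force: [-0.3, -2.8, 5.4]
finger_gap: 0.0332
```

>>> carry_out(targets=[[[0,0,0.7,0,0,0],[0,0,0.3,0,0,0],[0,0,0,0,0,0]]])

```text
time: 15.85
ee_pos: [0.4296, 0.1179, 0.0175]
tool_rot: [0.0, 1.0, -0.001, 0.001]
force: [-3.3, -2.1, 18.5]
finger_gap: 0.033
```

>>> carry_out(targets=[[[0,0,-0.7,0,0,0],[0,0,0,0,0,0],[0,0,0,0,0,0],[0,0,0,0,0,0]]], gripper=110)

```text
time: 16.25
ee_pos: [0.4295, 0.1188, 0.0167]
tool_rot: [-0.0, 1.0, 0.0, -0.0]
force: [0.4, 0.4, 0.7]
finger_gap: 0.0486
```

>>> carry_out(targets=[[[0,0,-15,0,0,0],[0,0,-30,0,0,0],[0,0,-40,0,0,0],[0,0,-15,0,0,0],[0,0,0,0,0,0]]])

```text
time: 16.75
ee_pos: [0.4309, 0.1191, 0.1186]
tool_rot: [0.0, 1.0, 0.001, 0.002]
force: [0.9, -0.1, -0.4]
finger_gap: 0.0488
```

```bash
python3 -c "
from h import *
look('s31',.044+.016)
g=np.array([.5552,-.2807]);r=np.array([.5795,-.2973])
rows(np.r_[(g+r)/2-.002,.085],ang(g-r))
"
```

```text
t 16.75 tcp [0.4309 0.1191 0.1186] toolx 179.97 F [ 0.9 -0.1 -0.4] gap 0.0488
('g', np.int32(355), [320.0, 189.0]) [0.4113 0.1171 0.06  ]
('g', np.int32(274), [245.3, 191.1]) [0.4131 0.0572 0.06  ]
('r', np.int32(4172), [417.9, 186.8]) [0.4095 0.1954 0.06  ]
('r', np.int32(201), [248.2, 226.0]) [0.4437 0.0568 0.06  ]
('r', np.int32(261), [320.1, 225.3]) [0.4431 0.1171 0.06  ]
[[-13.5, -40.9, 3.2, 0.0, 0.0, 0.06], [-16.0, -40.1, 3.2, 0.0, 0.0, 0.06], [-18.3, -39.0, 3.2, 0.0, 0.0, 0.06], [-20.6, -37.9, 3.2, 0.0, 0.0, 0.06], [-22.9, -36.6, 3.2, 0.0, 0.0, 0.06]]
[[-25.0, -35.1, 3.2, 0.0, 0.0, 0.06], [-27.1, -33.6, 3.2, 0.0, 0.0, 0.06], [-29.0, -31.9, 3.2, 0.0, 0.0, 0.06], [-30.9, -30.1, 3.2, 0.0, 0.0, 0.06], [-32.6, -28.2, 3.2, 0.0, 0.0, 0.06]]
```

>>> carry_out(targets=[[[-13.5,-40.9,3.2,0,0,0.06],[-16,-40.1,3.2,0,0,0.06],[-18.3,-39,3.2,0,0,0.06],[-20.6,-37.9,3.2,0,0,0.06],[-22.9,-36.6,3.2,0,0,0.06]]])

```text
time: 17.3
ee_pos: [0.4964, -0.0878, 0.0991]
tool_rot: [0.15, 0.989, -0.0, -0.001]
force: [0.4, 1.0, 0.3]
finger_gap: 0.0486
```

>>> carry_out(targets=[[[-25,-35.1,3.2,0,0,0.06],[-27.1,-33.6,3.2,0,0,0.06],[-29,-31.9,3.2,0,0,0.06],[-30.9,-30.1,3.2,0,0,0.06],[-32.6,-28.2,3.2,0,0,0.06]]])

```text
time: 17.8
ee_pos: [0.5638, -0.2924, 0.0825]
tool_rot: [0.297, 0.955, -0.0, -0.002]
force: [0.7, 0.8, 0.4]
finger_gap: 0.0484
```

>>> carry_out(targets=[[[0,0,0,0,0,0],[0,0,0,0,0,0],[0,0,0,0,0,0]]])

```text
time: 18.1
ee_pos: [0.5639, -0.2889, 0.0835]
tool_rot: [0.294, 0.956, 0.001, -0.001]
force: [-0.3, 0.3, -0.5]
finger_gap: 0.0484
```

```bash
python3 -c "
from h import *
grasp('w10',.012,-.011)"
```

```text
t 18.1 tcp [ 0.5639 -0.2889  0.0835] toolx 145.76 F [-0.3  0.3 -0.5] gap 0.0484
('g', np.int32(222), [140.7, 105.4]) [ 0.4161 -0.3586  0.012 ]
('g', np.int32(134), [323.0, 190.4]) [ 0.5519 -0.2807  0.012 ]
('r', np.int32(318), [184.0, 102.0]) [ 0.4331 -0.3292  0.012 ]
('r', np.int32(113), [322.9, 225.0]) [ 0.5784 -0.2988  0.012 ]
mid [ 0.5652 -0.2897  0.012 ] ang 145.71 sep 0.0321
[[-0.3, -0.1, 19.0, 0.0, 0.0, 0.0], [-0.3, -0.1, 19.0, 0.0, 0.0, 0.0], [-0.3, -0.1, 19.0, 0.0, 0.0, 0.0], [-0.3, -0.1, 19.0, 0.0, 0.0, 0.0], [-0.3, -0.1, 19.0, 0.0, 0.0, 0.0]]
```

>>> carry_out(targets=[[[-0.3,-0.1,19,0,0,0],[-0.3,-0.1,19,0,0,0],[-0.3,-0.1,19,0,0,0],[-0.3,-0.1,18,0,0,0],[-0.3,-0.1,16,0,0,0]]], gripper=180)

```text
time: 18.65
ee_pos: [0.5655, -0.291, -0.0072]
tool_rot: [0.295, 0.956, 0.0, -0.0]
force: [-0.0, -0.2, 0.4]
finger_gap: 0.025
```

>>> carry_out(targets=[[[0,0,1,0,0,0],[0,0,1,0,0,0],[0,0,0,0,0,0]]])

```text
time: 18.95
ee_pos: [0.5662, -0.2923, -0.0076]
tool_rot: [0.295, 0.955, 0.0, 0.001]
force: [-0.7, -0.2, -0.2]
finger_gap: 0.025
```

>>> carry_out(targets=[[[0,0,1,0,0,0],[0,0,1,0,0,0],[0,0,0,0,0,0]]])

```text
time: 19.25
ee_pos: [0.5656, -0.2924, -0.0099]
tool_rot: [0.296, 0.955, -0.0, 0.0]
force: [-0.8, 0.2, 0.3]
finger_gap: 0.025
```

>>> carry_out(targets=[[[1,1,0,0,0,0],[0.8,1,0,0,0,0],[0,0,1,0,0,0],[0,0,1,0,0,0],[0,0,0,0,0,0]]])

```text
time: 19.75
ee_pos: [0.565, -0.2895, -0.0124]
tool_rot: [0.295, 0.955, -0.0, -0.0]
force: [0.1, 0.1, -0.4]
finger_gap: 0.0248
```

>>> carry_out(targets=[[[0,0,1,0,0,0],[0,0,1,0,0,0],[0,0,0,0,0,0]]])

```text
time: 20.05
ee_pos: [0.565, -0.2895, -0.0144]
tool_rot: [0.295, 0.955, 0.0, -0.0]
force: [-0.4, -0.3, 0.4]
finger_gap: 0.0251
```

```bash
python3 -c "
from h import *
im,c=look('w10b',.012)
cv2.imwrite('pics/w10c.png',cv2.resize(im[150:300,240:400],None,fx=4,fy=4,interpolation=2))"
```

```text
t 20.05 tcp [ 0.565  -0.2895 -0.0144] toolx 145.63 F [-0.4 -0.3  0.4] gap 0.0251
('g', np.int32(164), [7.8, 120.4]) [ 0.4212 -0.363   0.012 ]
('g', np.int32(347), [323.1, 241.8]) [ 0.5512 -0.2803  0.012 ]
('r', np.int32(1051), [76.4, 98.8]) [ 0.4325 -0.3303  0.012 ]
('r', np.int32(215), [323.3, 294.8]) [ 0.5785 -0.2988  0.012 ]
```

View pics/w10c.png

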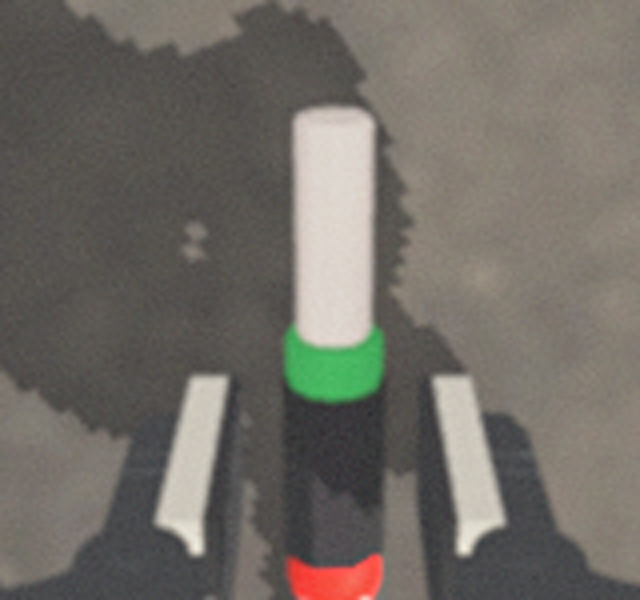

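>>> carry_out(targets=[[[0,0.2,0.8,0,0,0],[0,0,0,0,0,0],[0,0,0,0,0,0],[0,0,0,0,0,0],[0,0,0,0,0,0]]], gripper=255, force=50)

```text
time: 20.6
ee_pos: [0.5654, -0.2895, -0.0147]
tool_rot: [0.295, 0.955, -0.0, 0.0]
force: [-1.7, 0.1, 5.8]
finger_gap: 0.0124
```

>>> carry_out(targets=[[[0,0,0,0,0,0],[0,0,0,0,0,0],[0,0,0,0,0,0]]])

```text
time: 20.9
ee_pos: [0.5653, -0.2895, -0.0147]
tool_rot: [0.295, 0.955, -0.0, 0.0]
force: [-1.4, 0.3, 5.3]
finger_gap: 0.0124
```

```bash
cat >> h.py <<'E'
MID=np.array([.4305,.0183])
E
python3 -c "
from h import *
T=robot.get_obs()['ee_pos'];print(T)
p,Q=rows([*T[:2],.10],145.6,4)
rows(notch(-.099,.08),RY,None,(p,Q))"
```

```text
[ 0.56534099 -0.28945587 -0.01468285]
[[0.0, 0.0, -28.7, 0.0, 0.0, 0.0], [0.0, 0.0, -28.7, 0.0, 0.0, 0.0], [0.0, 0.0, -28.7, 0.0, 0.0, 0.0], [0.0, 0.0, -28.7, 0.0, 0.0, 0.0]]
[[38.2, 16.0, 3.3, 0.0, 0.0, -0.1], [36.4, 19.7, 3.3, 0.0, 0.0, -0.1], [34.3, 23.3, 3.3, 0.0, 0.0, -0.1], [31.8, 26.6, 3.3, 0.0, 0.0, -0.1], [28.9, 29.6, 3.3, 0.0, 0.0, -0.1]]
[[25.8, 32.4, 3.3, 0.0, 0.0, -0.1]]
```

>>> carry_out(targets=[[[0,0,-15,0,0,0],[0,0,-30,0,0,0],[0,0,-40,0,0,0],[0,0,-30,0,0,0]]])

```text
time: 21.3
ee_pos: [0.566, -0.2893, 0.1025]
tool_rot: [0.295, 0.955, 0.0, 0.001]
force: [0.4, -0.0, -1.0]
finger_gap: 0.0122
```

>>> carry_out(targets=[[[38.2,16,3.3,0,0,-0.1],[36.4,19.7,3.3,0,0,-0.1],[34.3,23.3,3.3,0,0,-0.1],[31.8,26.6,3.3,0,0,-0.1],[28.9,29.6,3.3,0,0,-0.1]]])

```text
time: 21.8
ee_pos: [0.4521, -0.1143, 0.0841]
tool_rot: [0.048, 0.999, 0.0, 0.001]
force: [0.8, -0.2, -1.9]
finger_gap: 0.0122
```

>>> carry_out(targets=[[[25.8,32.4,3.3,0,0,-0.1],[0,0,0,0,0,0],[0,0,0,0,0,0],[0,0,0,0,0,0]]])

```text
time: 22.2
ee_pos: [0.4316, -0.0816, 0.0806]
tool_rot: [0.001, 1.0, -0.0, 0.001]
force: [0.0, -0.1, 0.1]
finger_gap: 0.0123
```

```bash
python3 -c "
from h import *
look('r10',.11)
rows(notch(-.099,.030),RY,5)"
```

```text
t 22.2 tcp [ 0.4316 -0.0816  0.0806] toolx 179.9 F [ 0.  -0.1  0.1] gap 0.0123
('g', np.int32(45), [3.5, 182.4]) [ 0.3816 -0.2319  0.11  ]
('g', np.int32(674), [596.0, 202.5]) [0.3919 0.0502 0.11  ]
('g', np.int32(428), [499.3, 205.2]) [0.3932 0.0038 0.11  ]
('g', np.int32(329), [321.9, 242.3]) [ 0.4132 -0.0821  0.11  ]
('r', np.int32(310), [35.2, 208.1]) [ 0.3945 -0.2213  0.11  ]
('r', np.int32(186), [629.9, 234.8]) [0.4091 0.0727 0.11  ]
('r', np.int32(515), [581.5, 244.1]) [0.4143 0.05   0.11  ]
('r', np.int32(310), [489.9, 245.4]) [0.415  0.0035 0.11  ]
('r', np.int32(227), [322.3, 295.1]) [ 0.4454 -0.0819  0.11  ]
[[0.2, 0.2, 10.1, 0.0, 0.0, 0.0], [0.2, 0.2, 10.1, 0.0, 0.0, 0.0], [0.2, 0.2, 10.1, 0.0, 0.0, 0.0], [0.2, 0.2, 10.1, 0.0, 0.0, 0.0], [0.2, 0.2, 10.1, 0.0, 0.0, 0.0]]
```

>>> carry_out(targets=[[[0.2,0.2,10,0,0,0],[0.2,0.2,10,0,0,0],[0.2,0.2,10,0,0,0],[0.2,0.2,10,0,0,0],[0.2,0.2,10,0,0,0]]])

```text
time: 22.75
ee_pos: [0.4289, -0.0797, 0.0289]
tool_rot: [-0.0, 1.0, 0.0, -0.001]
force: [0.7, 0.5, -1.3]
finger_gap: 0.0125
```

>>> carry_out(targets=[[[0,0,4,0,0,0],[0,0,4,0,0,0],[0,0,4,0,0,0],[0,0,3,0,0,0],[0,0,0,0,0,0]]])

```text
time: 23.25
ee_pos: [0.4292, -0.0797, 0.015]
tool_rot: [-0.0, 1.0, 0.0, -0.0]
force: [0.6, -0.2, -1.1]
finger_gap: 0.012
```

>>> carry_out(targets=[[[0,0,1.5,0,0,0],[0,0,1.5,0,0,0],[0,0,1,0,0,0],[0,0,1,0,0,0],[0,0,0,0,0,0]]])

```text
time: 23.75
ee_pos: [0.4293, -0.0797, 0.0101]
tool_rot: [-0.0, 1.0, 0.0, -0.0]
force: [-0.7, 1.0, -1.2]
finger_gap: 0.0123
```

>>> carry_out(targets=[[[0,-0.3,1,0,0,0],[0,-0.2,1,0,0,0],[0,0,0,0,0,0]]])

```text
time: 24.05
ee_pos: [0.4293, -0.0802, 0.0081]
tool_rot: [-0.0, 1.0, 0.0, -0.0]
force: [-1.1, -0.2, -1.2]
finger_gap: 0.0127
```

>>> carry_out(targets=[[[0,0,0.7,0,0,0],[0,0,0.5,0,0,0],[0,0,0,0,0,0]]])

```text
time: 24.35
ee_pos: [0.4294, -0.0804, 0.0073]
tool_rot: [0.0, 1.0, -0.0, 0.0]
force: [-0.0, -0.7, 5.3]
finger_gap: 0.0124
```

>>> carry_out(targets=[[[0,0,0.5,0,0,0],[0,0,0,0,0,0]]])

```text
time: 24.55
ee_pos: [0.4294, -0.0805, 0.0072]
tool_rot: [0.0, 1.0, -0.0, 0.0]
force: [-0.9, -0.2, 9.4]
finger_gap: 0.0126
```

>>> carry_out(targets=[[[0,0,-0.5,0,0,0],[0,0,0,0,0,0],[0,0,0,0,0,0],[0,0,0,0,0,0]]], gripper=170)

```text
time: 24.95
ee_pos: [0.4293, -0.0801, 0.0069]
tool_rot: [-0.0, 1.0, 0.0, -0.0]
force: [-0.4, 1.0, 0.8]
finger_gap: 0.0285
```

>>> carry_out(targets=[[[0,0,-15,0,0,0],[0,0,-30,0,0,0],[0,0,-40,0,0,0],[0,0,-15,0,0,0],[0,0,0,0,0,0]]])

```text
time: 25.45
ee_pos: [0.4308, -0.0805, 0.1088]
tool_rot: [0.0, 1.0, -0.0, 0.002]
force: [0.6, -0.7, -0.1]
finger_gap: 0.0285
```

```bash
python3 -c "
from h import *
look('s10',.029+.006)
g=np.array([.4196,-.3547]);r=np.array([.4349,-.3295])
rows(np.r_[(g+r)/2-[.0027,.001],.085],ang(r-g))
"
```

```text
t 25.45 tcp [ 0.4308 -0.0805  0.1088] toolx 179.96 F [ 0.6 -0.7 -0.1] gap 0.0285
('g', np.int32(177), [26.0, 180.7]) [ 0.4085 -0.3321  0.035 ]
('g', np.int32(128), [322.3, 185.7]) [ 0.4129 -0.0807  0.035 ]
('g', np.int32(501), [562.9, 191.7]) [0.4182 0.1262 0.035 ]
('g', np.int32(319), [477.7, 194.3]) [0.4206 0.0534 0.035 ]
('r', np.int32(2615), [620.5, 193.7]) [0.42   0.1764 0.035 ]
('r', np.int32(243), [62.4, 198.0]) [ 0.424 -0.306  0.035]
('r', np.int32(97), [322.3, 220.0]) [ 0.4447 -0.0807  0.035 ]
('r', np.int32(389), [551.4, 228.9]) [0.4534 0.1258 0.035 ]
('r', np.int32(242), [470.7, 230.3]) [0.4548 0.0533 0.035 ]
[[0.3, -17.5, 1.5, 0.0, 0.0, 0.141], [-2.1, -17.4, 1.5, 0.0, 0.0, 0.141], [-4.5, -16.9, 1.5, 0.0, 0.0, 0.141], [-6.9, -16.1, 1.5, 0.0, 0.0, 0.141], [-9.1, -15.0, 1.5, 0.0, 0.0, 0.141]]
[[-11.1, -13.5, 1.5, 0.0, 0.0, 0.141], [-12.9, -11.9, 1.5, 0.0, 0.0, 0.141], [-14.4, -9.9, 1.5, 0.0, 0.0, 0.141], [-15.7, -7.8, 1.5, 0.0, 0.0, 0.141], [-16.6, -5.5, 1.5, 0.0, 0.0, 0.141]]
[[-17.2, -3.1, 1.5, 0.0, 0.0, 0.141], [-17.5, -0.7, 1.5, 0.0, 0.0, 0.141], [-17.4, 1.8, 1.5, 0.0, 0.0, 0.141], [-17.0, 4.2, 1.5, 0.0, 0.0, 0.141], [-16.2, 6.6, 1.5, 0.0, 0.0, 0.141]]
```

>>> carry_out(targets=[[[0.3,-17.5,1.5,0,0,0.141],[-2.1,-17.4,1.5,0,0,0.141],[-4.5,-16.9,1.5,0,0,0.141],[-6.9,-16.1,1.5,0,0,0.141],[-9.1,-15,1.5,0,0,0.141]]])

```text
time: 26.0
ee_pos: [0.4266, -0.1683, 0.0981]
tool_rot: [0.348, 0.938, -0.0, -0.001]
force: [0.2, 0.2, 0.7]
finger_gap: 0.0284
```

>>> carry_out(targets=[[[-11.1,-13.5,1.5,0,0,0.141],[-12.9,-11.9,1.5,0,0,0.141],[-14.4,-9.9,1.5,0,0,0.141],[-15.7,-7.8,1.5,0,0,0.141],[-16.6,-5.5,1.5,0,0,0.141]]], gripper=110)

```text
time: 26.5
ee_pos: [0.425, -0.2557, 0.0905]
tool_rot: [0.65, 0.76, -0.001, -0.001]
force: [-0.8, -0.6, -0.6]
finger_gap: 0.0486
```

>>> carry_out(targets=[[[-17.2,-3.1,1.5,0,0,0.141],[-17.5,-0.7,1.5,0,0,0.141],[-17.4,1.8,1.5,0,0,0.141],[-17,4.2,1.5,0,0,0.141],[-16.2,6.6,1.5,0,0,0.141]]])

```text
time: 27.0
ee_pos: [0.4233, -0.3431, 0.0829]
tool_rot: [0.872, 0.489, -0.001, -0.001]
force: [-0.0, -0.8, 0.1]
finger_gap: 0.0487
```

>>> carry_out(targets=[[[0,0,0,0,0,0],[0,0,0,0,0,0],[0,0,0,0,0,0]]])

```text
time: 27.3
ee_pos: [0.4243, -0.341, 0.0839]
tool_rot: [0.87, 0.493, -0.0, -0.001]
force: [0.1, 0.2, -0.2]
finger_gap: 0.0485
```

```bash
python3 -c "
from h import *
grasp('w17',.018,-.0125)"
```

```text
t 27.3 tcp [ 0.4243 -0.341   0.0839] toolx 59.05 F [ 0.1  0.2 -0.2] gap 0.0485
('g', np.int32(158), [325.1, 223.8]) [ 0.418  -0.3553  0.018 ]
('r', np.int32(236), [325.0, 187.8]) [ 0.4345 -0.3274  0.018 ]
mid [ 0.4263 -0.3413  0.018 ] ang -120.55 sep 0.0325
[[0.2, 0.4, 19.3, 0.0, 0.0, -0.001], [0.2, 0.4, 19.3, 0.0, 0.0, -0.001], [0.2, 0.4, 19.3, 0.0, 0.0, -0.001], [0.2, 0.4, 19.3, 0.0, 0.0, -0.001], [0.2, 0.3, 19.3, 0.0, 0.0, -0.001]]
```

View pics/w17.png

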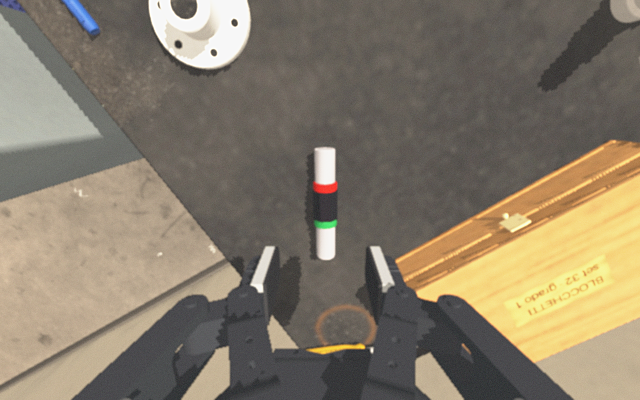

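```bash
python3 -c "
from h import *
o=robot.get_obs();c=cam('wrist',o);M=R.from_quat(o['tool_rot']).as_matrix()
for uv in((395,262),(410,285),(500,205),(612,142)):
  for z in(0,.03,.05): print(uv,z,((ray(c,uv,z)-[.4263,-.3413,0])@M*1000).round())
t=cam('top')
for uv in((496,137),(506,225),(569,220)): print(uv,[ray(t,uv,z).round(3) for z in(0,.04)])
"
```

```text
(395, 262) 0 [-65.  69.  -0.]
(395, 262) 0.03 [-47.  61. -30.]
(395, 262) 0.05 [-35.  55. -50.]
(410, 285) 0 [-92.  87.  -0.]
(410, 285) 0.03 [-70.  76. -30.]
(410, 285) 0.05 [-56.  68. -50.]
(500, 205) 0 [ -5. 160.  -0.]
(500, 205) 0.03 [  6. 140. -30.]
(500, 205) 0.05 [ 13. 126. -50.]
(612, 142) 0 [ 51. 243.  -0.]
(612, 142) 0.03 [ 55. 212. -30.]
(612, 142) 0.05 [ 58. 192. -50.]
(496, 137) [array([ 0.659, -0.423,  0.   ]), array([ 0.648, -0.407,  0.04 ])]
(506, 225) [array([ 0.444, -0.431,  0.   ]), array([ 0.442, -0.415,  0.04 ])]
(569, 220) [array([ 0.453, -0.582,  0.   ]), array([ 0.45, -0.56,  0.04])]
```

>>> carry_out(targets=[[[0.2,0.4,19.3,0,0,0],[0.2,0.4,19.3,0,0,0],[0.2,0.4,19.3,0,0,0],[0.2,0.4,19.3,0,0,0],[0.2,0.3,18,0,0,0]]])

```text
time: 27.85
ee_pos: [0.4268, -0.3418, -0.0114]
tool_rot: [0.87, 0.492, 0.0, -0.0]
force: [0.2, 0.6, 0.1]
finger_gap: 0.0485
```

>>> carry_out(targets=[[[0,0,0,0,0,0],[0,0,0,0,0,0]]])

```text
time: 28.05
ee_pos: [0.4267, -0.3422, -0.0106]
tool_rot: [0.871, 0.492, 0.0, -0.0]
force: [1.0, -0.1, 0.6]
finger_gap: 0.0483
```

```bash
python3 -c "
from h import *
grasp('w17b',.018,-.0138,2)"
```

```text
t 28.05 tcp [ 0.4267 -0.3422 -0.0106] toolx 58.91 F [ 1.  -0.1  0.6] gap 0.0483
('g', np.int32(303), [322.2, 294.8]) [ 0.4182 -0.3557  0.018 ]
('r', np.int32(572), [321.1, 240.2]) [ 0.435  -0.3268  0.018 ]
mid [ 0.4266 -0.3413  0.018 ] ang -120.07 sep 0.0334
[[0.5, -0.6, 1.9, 0.0, 0.0, -0.009], [0.5, -0.5, 1.9, 0.0, 0.0, -0.009]]
```

>>> carry_out(targets=[[[0.4,-0.4,1.7,0,0,-0.008],[0.4,0,1.5,0,0,-0.008],[0,0,0,0,0,0]]])

```text
time: 28.4
ee_pos: [0.4269, -0.342, -0.0135]
tool_rot: [0.867, 0.498, 0.0, 0.0]
force: [-0.9, -0.4, 0.4]
finger_gap: 0.0488
```

>>> carry_out(targets=[[[0,0,0,0,0,0],[0,0,0,0,0,0],[0,0,0,0,0,0],[0,0,0,0,0,0],[0,0,0,0,0,0]]], gripper=255, force=60)

```text
time: 28.9
ee_pos: [0.4268, -0.3421, -0.0135]
tool_rot: [0.867, 0.498, 0.0, 0.0]
force: [-0.7, 0.5, 5.7]
finger_gap: 0.0199
```

>>> carry_out(targets=[[[0,0,0,0,0,0],[0,0,0,0,0,0],[0,0,0,0,0,0]]])

```text
time: 29.2
ee_pos: [0.4268, -0.3421, -0.0135]
tool_rot: [0.867, 0.498, 0.0, 0.0]
force: [-1.1, -0.2, 5.7]
finger_gap: 0.0195
```

```bash
python3 -c "
from h import *
T=robot.get_obs()['ee_pos'];print(T)
p,Q=rows([*T[:2],.115],59.5,4)
rows(notch(-.033,.08),0,None,(p,Q))"
```

```text
[ 0.4267675  -0.34209435 -0.01349675]
[[0.0, 0.0, -32.1, 0.0, 0.0, 0.001], [0.0, 0.0, -32.1, 0.0, 0.0, 0.001], [0.0, 0.0, -32.1, 0.0, 0.0, 0.001], [0.0, 0.0, -32.1, 0.0, 0.0, 0.001]]
[[35.5, -20.4, 4.4, 0.0, 0.0, 0.13], [32.6, -24.8, 4.4, 0.0, 0.0, 0.13], [29.1, -28.8, 4.4, 0.0, 0.0, 0.13], [25.1, -32.3, 4.4, 0.0, 0.0, 0.13], [20.7, -35.3, 4.4, 0.0, 0.0, 0.13]]
[[16.0, -37.7, 4.4, 0.0, 0.0, 0.13], [11.0, -39.4, 4.4, 0.0, 0.0, 0.13], [5.8, -40.5, 4.4, 0.0, 0.0, 0.13]]
```

>>> carry_out(targets=[[[0,0,-15,0,0,0],[0,0,-35,0,0,0],[0,0,-45,0,0,0],[0,0,-33,0,0,0]]])

```text
time: 29.6
ee_pos: [0.4269, -0.3422, 0.1168]
tool_rot: [0.867, 0.498, 0.0, 0.001]
force: [0.5, 0.0, -1.2]
finger_gap: 0.019
```

>>> carry_out(targets=[[[35.5,-20.4,4.4,0,0,0.13],[32.6,-24.8,4.4,0,0,0.13],[29.1,-28.8,4.4,0,0,0.13],[25.1,-32.3,4.4,0,0,0.13],[20.7,-35.3,4.4,0,0,0.13]]])

```text
time: 30.1
ee_pos: [0.4281, -0.1357, 0.0926]
tool_rot: [0.981, 0.192, 0.0, -0.0]
force: [0.8, -0.1, -1.5]
finger_gap: 0.019
```

>>> carry_out(targets=[[[16,-37.7,4.4,0,0,0.13],[11,-39.4,4.4,0,0,0.13],[5.8,-40.5,4.4,0,0,0.13],[0,0,0,0,0,0],[0,0,0,0,0,0]]])

```text
time: 30.6
ee_pos: [0.4294, -0.0129, 0.0792]
tool_rot: [1.0, 0.004, 0.0, -0.0]
force: [-0.2, 0.3, -1.6]
finger_gap: 0.0194
```

>>> carry_out(targets=[[[0,0,0,0,0,0],[0,0,0,0,0,0]]])

```text
time: 30.8
ee_pos: [0.4295, -0.0161, 0.0793]
tool_rot: [1.0, 0.0, 0.0, 0.0]
force: [0.5, 0.6, -2.2]
finger_gap: 0.0192
```

```bash
python3 -c "
from h import *
look('r17',.11)
rows(notch(-.033,.031),0,5)"
```

```text
t 30.8 tcp [ 0.4295 -0.0161  0.0793] toolx 0.01 F [ 0.5  0.6 -2.2] gap 0.0192
('g', np.int32(265), [235.2, 239.2]) [0.4486 0.0269 0.11  ]
('g', np.int32(116), [400.8, 234.0]) [ 0.4515 -0.0558  0.11  ]
('g', np.int32(392), [147.4, 248.6]) [0.4432 0.072  0.11  ]
('g', np.int32(312), [322.3, 298.6]) [ 0.4127 -0.0168  0.11  ]
('r', np.int32(6286), [49.0, 213.4]) [0.4624 0.1158 0.11  ]
('r', np.int32(427), [230.8, 197.4]) [0.4707 0.0268 0.11  ]
('r', np.int32(182), [405.1, 195.2]) [ 0.4719 -0.0559  0.11  ]
('r', np.int32(633), [137.8, 206.2]) [0.4662 0.0719 0.11  ]
('r', np.int32(561), [321.9, 243.6]) [ 0.4461 -0.0165  0.11  ]
[[0.2, -0.3, 9.6, 0.0, 0.0, 0.0], [0.2, -0.3, 9.6, 0.0, 0.0, 0.0], [0.2, -0.3, 9.6, 0.0, 0.0, 0.0], [0.2, -0.3, 9.6, 0.0, 0.0, 0.0], [0.2, -0.3, 9.6, 0.0, 0.0, 0.0]]
```

>>> carry_out(targets=[[[0.2,-0.3,9.6,0,0,0],[0.2,-0.3,9.6,0,0,0],[0.2,-0.3,9.6,0,0,0],[0.2,-0.3,9.6,0,0,0],[0.2,-0.3,9.6,0,0,0]]])

```text
time: 31.35
ee_pos: [0.4299, -0.013, 0.0298]
tool_rot: [1.0, 0.001, -0.001, -0.0]
force: [1.6, -1.6, -1.1]
finger_gap: 0.0192
```

>>> carry_out(targets=[[[0,0,3,0,0,0],[0,0,3,0,0,0],[0,0,3,0,0,0],[0,0,0,0,0,0],[0,0,0,0,0,0]]])

```text
time: 31.85
ee_pos: [0.43, -0.0131, 0.0214]
tool_rot: [1.0, 0.001, -0.0, 0.0]
force: [-0.5, 0.2, -1.9]
finger_gap: 0.0193
```

>>> carry_out(targets=[[[0,0.8,0,0,0,0],[0,0.7,2,0,0,0],[0,0,2,0,0,0],[0,0,2,0,0,0],[0,0,1,0,0,0]]])

```text
time: 32.35
ee_pos: [0.4304, -0.0146, 0.0149]
tool_rot: [1.0, 0.001, 0.0, -0.0]
force: [0.8, 1.3, -1.5]
finger_gap: 0.0187
```

>>> carry_out(targets=[[[0,0,1,0,0,0],[0,0,1,0,0,0],[0,0,1,0,0,0],[0,0,0,0,0,0]]])

```text
time: 32.75
ee_pos: [0.4303, -0.0145, 0.0118]
tool_rot: [1.0, 0.001, -0.0, -0.0]
force: [-0.6, -0.3, -2.3]
finger_gap: 0.0194
```

>>> carry_out(targets=[[[0,0,0.6,0,0,0],[0,0,0.6,0,0,0],[0,0,0,0,0,0]]])

```text
time: 33.05
ee_pos: [0.4303, -0.0145, 0.0107]
tool_rot: [1.0, 0.001, -0.0, 0.0]
force: [0.8, 0.5, -1.8]
finger_gap: 0.0191
```

>>> carry_out(targets=[[[0,0,0.6,0,0,0],[0,0,0.5,0,0,0],[0,0,0,0,0,0]]])

```text
time: 33.35
ee_pos: [0.4304, -0.0146, 0.0101]
tool_rot: [1.0, 0.001, 0.0, -0.0]
force: [-0.7, -0.2, 6.4]
finger_gap: 0.0194
```

>>> carry_out(targets=[[[0,0,0.4,0,0,0],[0,0,0.3,0,0,0],[0,0,0,0,0,0]]])

```text
time: 33.65
ee_pos: [0.4305, -0.0146, 0.0099]
tool_rot: [1.0, 0.001, 0.001, -0.0]
force: [-2.2, 0.3, 13.8]
finger_gap: 0.0194
```

>>> carry_out(targets=[[[0,0,-0.6,0,0,0],[0,0,0,0,0,0],[0,0,0,0,0,0],[0,0,0,0,0,0]]], gripper=150)

```text
time: 34.05
ee_pos: [0.4303, -0.0145, 0.0094]
tool_rot: [1.0, 0.001, -0.0, 0.0]
force: [0.9, 1.2, -0.3]
finger_gap: 0.035
```

>>> carry_out(targets=[[[0,0,-15,0,0,0],[0,0,-30,0,0,0],[0,0,-40,0,0,0],[0,0,-40,0,0,0],[0,0,-40,0,0,0]]])

```text
time: 34.55
ee_pos: [0.4297, -0.0146, 0.1758]
tool_rot: [1.0, 0.001, -0.001, 0.0]
force: [1.4, 0.3, -0.1]
finger_gap: 0.0351
```

>>> carry_out(targets=[[[30,0,-20,0,0,0],[30,0,0,0,0,0],[30,0,0,0,0,0],[0,0,0,0,0,0],[0,0,0,0,0,0]]])

```text
time: 35.05
ee_pos: [0.5197, -0.0144, 0.1939]
tool_rot: [1.0, 0.001, -0.001, 0.0]
force: [-0.8, 0.1, 0.4]
finger_gap: 0.0352
```

```bash
python3 -c "
from h import *
s=robot.capture('scene');t=robot.capture('top');o=robot.get_obs();print(o['time'],o['ee_pos'])
w=robot.capture('wrist')
a=cv2.resize(s[180:260,250:420],(800,376),interpolation=2)
b=cv2.resize(t[200:270,210:420],(660,220),interpolation=2)
cv2.imwrite('pics/fin.png',np.vstack([a,cv2.copyMakeBorder(b,0,0,0,140,0)]));cv2.imwrite('pics/finw.png',w)
c=cam('top')
for x in blobs(t,5):
    if 200<x[2][1]<270: print(x,ray(c,x[2],.05).round(4))
"
```

```text
35.15 [ 0.51883411 -0.01438518  0.19405987]
('g', np.int32(18), [331.7, 239.4]) [ 0.4171 -0.0152  0.05  ]
('g', np.int32(11), [360.4, 239.1]) [ 0.4164 -0.08    0.05  ]
('r', np.int32(26), [330.9, 226.2]) [ 0.447  -0.0142  0.05  ]
('r', np.int32(16), [359.5, 225.9]) [ 0.4462 -0.079   0.05  ]
```

View pics/fin.png

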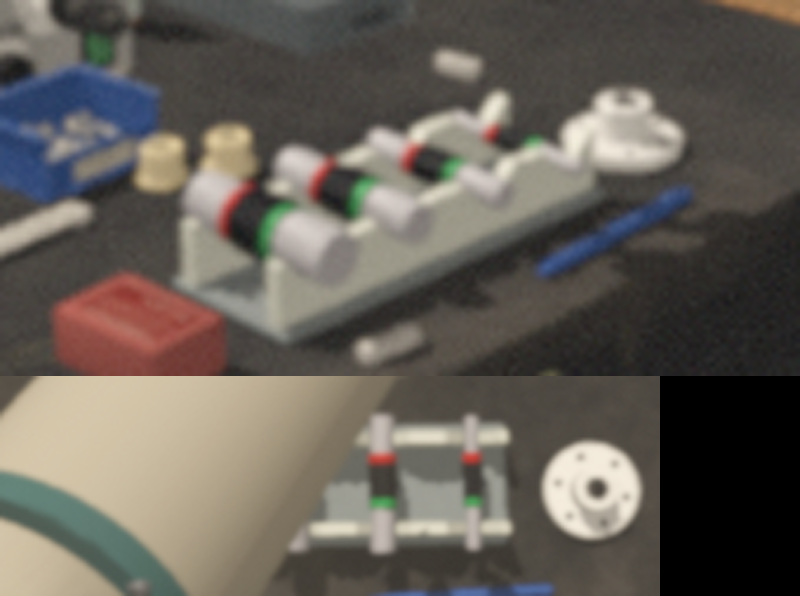

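View pics/finw.png

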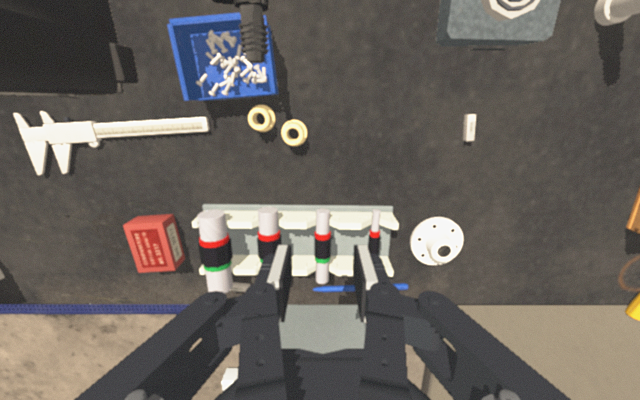

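All four gauges lie in order in the notches with their green ends to the front. The flange and red tin have not moved, and the arm is clear. I'm handing in now.

```bash
python3 -c "
from rig import robot
print(robot.sign_off())"
```

```text
the job is handed in; nothing more can be done
None
```

I laid the four gauges in the rack in order, with the 10 in the notch nearest the flange, then 17, 24 and 31. All have their green GO ends to the front. I handed in at about 35 s of the 112 s allowed.

**Final checks:**
- **Seating:** each gauge was lowered in steps of about 1 mm or less until it touched, within 0.2 mm of the height calculated for fully seated. Vertical force while seating reached at most about 18 N, and there was no visible drop on release.
- **Pictures:** the last scene and wrist views show all four lying in both combs, handles between them, in the right order. The flange and red tin look unmoved, and the arm is clear. In the last top view the arm hid the 24 and the 31.

**What disagreed:**
- **Fingertips:** they ended about 15–19 mm behind the reported TCP, not 19 mm ahead of it. My first grasp of the 24 closed in the air above it, without moving it. I corrected the offset for all later grasps.
- **Rack position:** the top camera put the rack about 1.5 mm from where the wrist camera and the seated gauges showed it. I used the wrist values.

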